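# Take the clamp nut off a label rewinder's spindle

## Task

The bigger label roll on the two-spindle label rewinder is due for changing, so take off the red nut that clamps it. One spindle has a right-hand and the other a left-hand thread and nobody marked which is which, so try the nut a little both ways, find the way that loosens it and unscrew it. Lift the nut off and finish while still holding it in the gripper, a good hand's breadth above the roll; leave the other nut done up and the glue stick and carton where they are.

Things in the scene. Friction and masses are not known exactly. Their poses are not given: they have to be found in the camera images.
- nut: red nut on the BIGGER roll, 0.08-0.17 kg, finger-tight. Flange 66 mm across, 6 mm thick; above it a hexagon 46 mm across flats, 53 over corners; 47 mm tall, hollow, closed on top. Origin: centre of underside, on the roll's top, 86 mm above the bench; z up; x square to one pair of flats (others at 60, 120 deg)
- nut_dot (a point): white dot on that nut's flange, 28.5 mm from its axis along its -x: shows its turning. Coarse thread, 36 mm lead, right- or left-hand (varies, unseen). Loosening way: turns easily, climbs 1 mm per 10 deg (1.5 mm end play), is free after 100-115 deg and lifts straight off; stays roughly put if let go part-way. Tightening way: jams within about 20 deg
- nut_other: the same kind of red nut on the smaller roll, threaded the other way round, to be left alone. Origin and axes as for nut
- nut_other_dot (a point): white dot on the other nut's flange, 28.5 mm from its axis
- roll_big: the bigger white label roll, 101 mm across, 64 mm tall, standing firmly on a platter round its spindle; the spindle's end stands 38 mm above the roll's top, inside the nut. Origin: centre of its underside, 22 mm above the bench, z up
- roll_small: the smaller white label roll, 85 mm across, 64 mm tall, on the other platter. Origin: centre of its underside, z up
- rewinder: grey label rewinder, fixed to the bench: base plate 205 x 350 mm, 16 mm high; platters with spindles 80 mm either side of the origin along its y; control box 62 mm high along the far edge (75-121 mm in +x); two black guide rollers 83 mm high at x = -62 mm. Origin: on the bench midway between the spindles; x away from the robot, z up. Which roll is on which side varies
- glue_stick: white and orange glue stick standing upright, 28 mm across, 95 mm tall; bystander. Origin: centre of its underside, z up
- carton: small brown carton, 55 x 105 x 35 mm; bystander. Origin: centre of its underside, y along its length
Things that resemble listed ones, but are neither listed nor needed, are in the scene too. What is shaped like the nut but purple or yellow is not meant.

How it is judged:
By the outcome, as a careful person would: the job done as asked, in the order asked, and still so for the second after the job is handed in, while the arm keeps its last pose, push and grip.
It also fails if it takes over 58 s, if anything falls off the work surface, if the arm or the gripper's body presses on something with over 40 N, if the wrist force passes 120 N, or if a joint passes its speed limit or range.

## Robot

A 6-joint arm with a two-finger parallel gripper is mounted at the origin on the work surface; the furniture and walls round the work are solid. World frame = base frame: x ahead of the robot, y to its left, z up, the work surface at z = 0. Lengths are in m, angles in rad, forces in N, time in s.
With the tool pointing down it reaches from about 0.325 to 0.75 m from the base axis. Payload 7.6 kg.
Tool frame: the origin (TCP) lies midway between the tips of the shut fingers; the grasp point (between the pads) lies 19 mm behind it; z points along the fingers, y is the line along which they close (so a half turn about z gives the same grasp; the last joint's range is limited). The gripper opens to 85 mm and grips with 20 to 120 N. Pads are 22 mm wide; open, the fingers measure 114 mm over their backs; the gripper's body (76 mm by 85 mm) begins 54 mm behind the grasp point. The pads swing forward as they close: fully open they stand 13 mm farther back than shut.
Start: joints at [1.065, 0.052, 1.401, -0, 1.689, -0.07], TCP at [0.222, 0.476, 0.231] pointing down, gripper open.
Joint ranges: [-2.9, 2.9], [-0.91, 2.17], [0.12, 2.37], [-1.06, 4.2], [0.26, 2.73], [-2.93, 2.93]. Speed limits (rad/s): [2.57, 2.57, 3.01, 3.14, 3.14, 3.14].

## Interface

Orientations are given as [roll, pitch, yaw] about the fixed x, y, z axes, in that order (R = Rz(yaw) Ry(pitch) Rx(roll)).
In Python, from workcell import manip gives the robot as it stands.
- The arm moves only by the shell command python3 -m jog 'ROWS' [FORCE]. ROWS is a JSON object of lists of equal length, an entry for each row: "linear": the shift along the tool's x, y, z in m, a list of three; "rot": the turn, a rotation vector about the tool's x, y, z in degrees, a list of three; "gripper": the opening, from 0 (shut) to 1 (fully open). A call has 1 to 5 rows; each row shifts and turns the commanded pose from where the row before left it, along the tool's axes as they then stand; what a row does not reach is not made up. A row lasts 1/12 s, in which the tool goes at most 41.7 mm and 7.16 degrees, less where a joint would pass 70% of its speed; a pose out of reach is approached as far as the arm can. A call with a gripper value outside its range is refused whole. The fingers move at their own pace and stop on an object; FORCE is the grip in N (left out, the last holds). Time passes only in rows, so rows that do not move let the fingers close. It gives the time, the measured TCP pose, the force, the opening and the grip force at its end, in the units of the state.
- manip.observe(): the state, without advancing time (a new reading comes with each control period).
- manip.get_image(name): name is "scene" or "top"; returns the picture (420x560x3 uint8, red, green, blue); there is no depth.
- manip.camera_info(name): a dict with "fx", "fy", "cx", "cy" (pixels), "rvec" (rotation vector, rad) and "tvec" (3), from world to camera coordinates, as OpenCV has them. Camera axes: x right, y down, z forward; pixel columns grow to the right and rows downward; lengths in m; the calibration is good to about 2 mm. A picture is of the moment at which its call begins. camera_info takes no time and is no camera call.
- manip.finish_job(): hands the job in; it is judged then, once.
The state is a dict: "time": time; "joints": joint angles; "qvel": joint speeds; "joint_efforts": joint torques, N m; "ee_pos": TCP position; "tool_rot": TCP orientation; "wrist_force": force on the tool from outside, world axes, zero at the start; "torque": the same for the moment, N m; "grip_width": finger opening in m; "grasp_force": force on a finger pad.
Only numpy, scipy, OpenCV 4.12 (cv2) and the standard library are available. Lean on these libraries where they do the work, as an engineer would, in place of code of your own. Each camera call takes 0.05 s, during which the arm holds its last target. There are 200 camera calls.

## Working session

There is one attempt and no reset: what is moved stays moved. The work goes in short steps, Python scripts to look and compute and a shell command to move; the robot and the scene stay as the last step left them, time stands still between calls to the robot, and variables do not carry over. Pictures are saved under pics/ and viewed, at most 10 in all, crops included, and the job is handed in when it is done.

```bash
mkdir -p pics
cat > h.py <<'E'
import numpy as np, cv2
from workcell import manip
def cam(n):
    c=manip.camera_info(n);R=cv2.Rodrigues(np.array(c["rvec"],float))[0];t=np.array(c["tvec"],float).ravel()
    return c,R,t
def ray(n,u,v,z):
    c,R,t=cam(n);d=R.T@np.array([(u-c["cx"])/c["fx"],(v-c["cy"])/c["fy"],1]);o=-R.T@t
    return o+d*(z-o[2])/d[2]
def proj(n,p):
    c,R,t=cam(n);q=R@np.array(p)+t
    return q[0]/q[2]*c["fx"]+c["cx"],q[1]/q[2]*c["fy"]+c["cy"]
def shot(n,f=None):
    im=cv2.cvtColor(np.asarray(manip.get_image(n)),cv2.COLOR_RGB2BGR)
    if f: cv2.imwrite("pics/"+f,im)
    return im
E
python3 - <<'E'
from h import *
a=shot("top","top0.png");b=shot("scene","scene0.png")
s=manip.observe();print(s)
for n in("top","scene"):
    c,R,t=cam(n);print(n,-R.T@t,R[2],c["fx"])
    im=a if n=="top" else b
    h=cv2.cvtColor(im,cv2.COLOR_BGR2HSV)
    m=((h[...,0]<8)|(h[...,0]>172))&(h[...,1]>130)&(h[...,2]>70)
    k,l,st,ce=cv2.connectedComponentsWithStats(m.astype(np.uint8))
    for i in range(1,k):
        if st[i,4]>60: print(st[i],ce[i].round(1),ray(n,*ce[i],0.12).round(3))
E
```

```text
{'time': 0.1, 'joints': array([ 1.06471157e+00,  5.27551697e-02,  1.40163164e+00,  2.65056045e-05,
        1.68863564e+00, -7.02992231e-02]), 'qvel': array([-2.15538762e-05, -1.21217062e-03, -2.43228024e-03,  1.74812525e-03,
        2.79805105e-04, -7.65073557e-05]), 'joint_efforts': array([ 1.46648588e-03, -3.82583356e+01, -3.60983741e+01, -9.60450757e-05,
        4.82026662e-03, -5.43047599e-05]), 'ee_pos': array([0.22144989, 0.47569931, 0.23056214]), 'tool_rot': array([-3.14016824e+00, -1.26692098e-04,  2.70581012e+00]), 'wrist_force': array([-0.24272946, -0.20819255, -0.05319994]), 'torque': array([-0.05138356, -0.00296464,  0.00408246]), 'grasp_force': 0.0, 'grip_width': 0.0853904674228666}
top [0.34486334 0.17262008 0.90186932] [ 0.17536003 -0.04483901 -0.98348275] 455.18586558069876
[68 77  9 29 65] [71.8 90. ] [0.699 0.496 0.12 ]
[ 46 102  18  11 140] [ 54.9 106.4] [0.669 0.524 0.12 ]
[290 138  35  36 956] [306.9 156. ] [0.572 0.077 0.12 ]
[ 486  151   21   65 1021] [496.7 182.8] [ 0.519 -0.264  0.12 ]
[ 374  157   38   36 1012] [392.1 174.3] [ 0.537 -0.075  0.12 ]
scene [ 0.07778104 -0.33577366  0.83028138] [ 0.41620581  0.48766154 -0.76743661] 460.7456640063368
[225  77   9  16  80] [229.2  84.6] [0.664 0.52  0.12 ]
[313 184  29  33 722] [327.4 200.5] [0.567 0.065 0.12 ]
[355 238  34  37 916] [372.5 256.5] [ 0.531 -0.087  0.12 ]
[ 437  335   51   56 1140] [461.9 362.3] [ 0.483 -0.313  0.12 ]
```

View pics/top0.png

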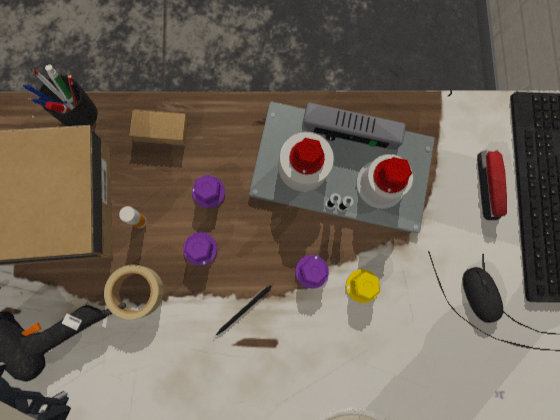

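View pics/scene0.png

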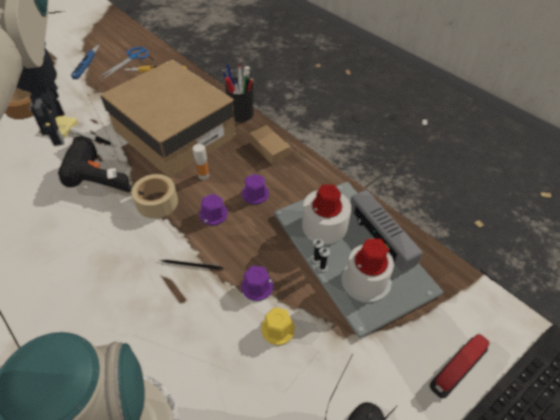

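The top view has two red nuts: A at (307,156) on the roll at (306,161), and B at (392,174) on the roll at (385,182). The purple and yellow lookalikes and the red stapler are excluded. Next I measure the roll diameters and look at a crop.

Run:
```python
from h import *
a=cv2.imread("pics/top0.png");b=cv2.imread("pics/scene0.png")
A=cv2.resize(a[120:225,260:425],None,fx=4.8,fy=4.8,interpolation=cv2.INTER_CUBIC)
cv2.imwrite("pics/crop0.png",A[:600,:800])
h=cv2.cvtColor(a,cv2.COLOR_BGR2HSV)
w=((h[...,1]<45)&(h[...,2]>130)|((h[...,0]<8)|(h[...,0]>172))&(h[...,1]>130)).astype(np.uint8)
for c in((307,156),(392,174)):
    m=np.zeros_like(w);cv2.circle(m,c,48,1,-1)
    m=cv2.morphologyEx(w*m,cv2.MORPH_OPEN,np.ones((5,5)))
    k,l,st,ce=cv2.connectedComponentsWithStats(m);i=l[c[1],c[0]]
    cnt=max(cv2.findContours((l==i).astype(np.uint8),0,1)[0],key=cv2.contourArea)
    print(st[i],ce[i],cv2.minEnclosingCircle(cnt))
# rewinder base plate corners unaffected; red flange
for nm,im in(("top",a),("scene",b)):
    h=cv2.cvtColor(im,cv2.COLOR_BGR2HSV)
    m=(((h[...,0]<8)|(h[...,0]>172))&(h[...,1]>130)&(h[...,2]>70)).astype(np.uint8)
    for c in ((307,156),(392,174)) if nm=="top" else ((327,200),(372,256)):
        # white dots: bright low-sat pixels adjacent red
        print(nm,c,h[c[1],c[0]])
cb=cv2.resize(b[170:310,290:430],None,fx=4.2,fy=4.2,interpolation=cv2.INTER_CUBIC)
cv2.imwrite("pics/crop1.png",cb)
```

```text
[ 280  132   54   47 1814] [306.13671444 154.56725469] ((306.0, 158.0), 27.313098907470703)
[ 368  158   43   35 1107] [390.13821138 173.84552846] ((388.5512390136719, 171.6577911376953), 21.823501586914062)
top (307, 156) [  1 247 131]
top (392, 174) [  0 250 142]
scene (327, 200) [  0 199  96]
scene (372, 256) [  0 197 127]
```

View pics/crop0.png

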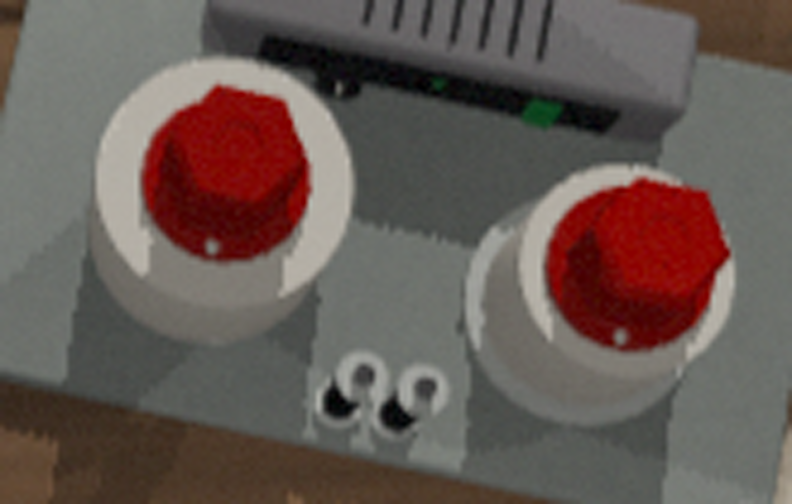

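View pics/crop1.png

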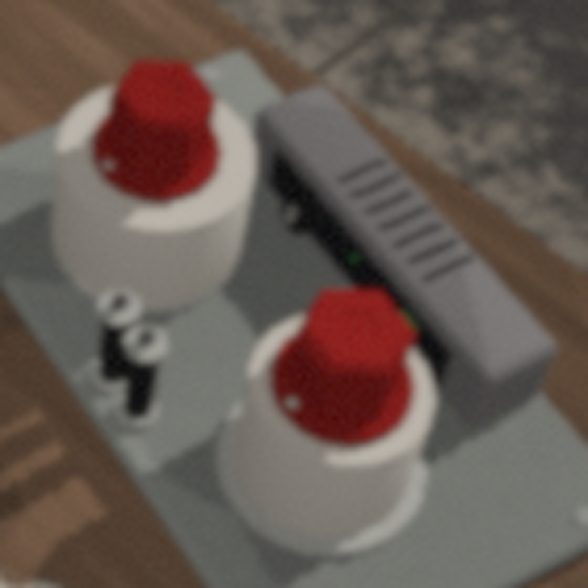

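Nut A's roll is about 53.7 px across and nut B's about 45 px, so A is the target: the left one in the top view, on the bigger roll. Its dot is at about (304,171.5) in top and (316,209.3) in scene.

Run:
```python
from h import *
c1=ray("top",306.9,158.5,.086);c2=ray("top",307.1,157.1,.092);c3=ray("top",260+240/4.8,120+146/4.8,.133)
d=ray("top",304,171.5,.092);d2=ray("scene",316,209.3,.092)
# scene hex top centre crop (160,90)
c4=ray("scene",290+161/4.2,170+88/4.2,.133)
c5=ray("scene",290+155/4.2,170+140/4.2,.090)
# other nut
print(c1,c2,c3,c4,c5,"dots",d,d2)
B=ray("top",260+628/4.8,120+267/4.8,.092);print("B",B)
for c in(c1,c2,c3):
    for q in(d,d2): v=q-c;print(np.degrees(np.arctan2(v[1],v[0])).round(1),np.hypot(v[0],v[1]).round(4))
v=B-c2;print("spindle axis",np.degrees(np.arctan2(v[1],v[0])),np.hypot(*v[:2]))
# hexagon corners at top crop
for u,w in((220,85),(288,97),(304,152),(245,205),(170,135)):
    p=ray("top",260+u/4.8,120+w/4.8,.133);v=p-c3;print("corner",np.degrees(np.arctan2(v[1],v[0])).round(1),np.hypot(v[0],v[1]).round(4))
print(np.array([proj("top",(0.42,0.02,0)),]))
```

```text
[0.57759112 0.07329793 0.086     ] [0.57855457 0.07356371 0.092     ] [0.57885516 0.07302557 0.133     ] [0.57838509 0.07524362 0.133     ] [0.58147884 0.07754622 0.09      ] dots [0.55121092 0.08024167 0.092     ] [0.55120216 0.07992081 0.092     ]
B [ 0.54148482 -0.08076445  0.092     ]
165.3 0.0273
165.9 0.0272
166.3 0.0281
166.9 0.0281
165.4 0.0286
166.0 0.0285
spindle axis -103.50661103896668 0.15871782213366262
corner 15.7 0.0243
corner -44.8 0.0262
corner -96.1 0.0237
corner -177.4 0.0224
corner 80.2 0.026
[[331.47056197 246.60582442]]
```

```bash
python3 -m jog '{"linear":[[-0.0329,-0.0142,0],[-0.0329,-0.0142,0],[-0.0329,-0.0142,0],[-0.0329,-0.0142,0],[-0.0329,-0.0142,0]],"rot":[[0,0,0],[0,0,0],[0,0,0],[0,0,0],[0,0,0]],"gripper":[1,1,1,1,1]}' 20
python3 -m jog '{"linear":[[-0.0329,-0.0142,0],[-0.0329,-0.0142,0],[-0.0329,-0.0142,0],[-0.0329,-0.0142,0],[-0.0329,-0.0142,0]],"rot":[[0,0,0],[0,0,0],[0,0,0],[0,0,0],[0,0,0]],"gripper":[1,1,1,1,1]}'
python3 -m jog '{"linear":[[-0.0329,-0.0142,0],[-0.0329,-0.0142,0],[-0.0329,-0.0142,0],[-0.0329,-0.0142,0],[-0.0329,-0.0142,0]],"rot":[[0,0,0],[0,0,0],[0,0,0],[0,0,0],[0,0,0]],"gripper":[1,1,1,1,1]}'
```

```text
time: 0.52
ee_pos: [0.3414, 0.3407, 0.2309]
tool_rot: [-3.141, -0.0, 2.706]
wrist_force: [0.3, 0.1, 0.0]
grip_width: 0.0854
grasp_force: 0.0
time: 0.93
ee_pos: [0.4607, 0.2067, 0.231]
tool_rot: [-3.141, -0.0, 2.706]
wrist_force: [0.2, 1.0, -0.3]
grip_width: 0.0856
grasp_force: 0.0
time: 1.35
ee_pos: [0.5798, 0.0729, 0.2308]
tool_rot: [-3.141, -0.001, 2.706]
wrist_force: [0.9, 0.0, 0.4]
grip_width: 0.0854
grasp_force: 0.0
```

```bash
python3 -m jog '{"linear":[[0,0,0],[0,0,0],[0,0,0],[0,0,0],[0,0,0]],"rot":[[0,0,6.6],[0,0,6.6],[0,0,6.6],[0,0,6.6],[0,0,6.6]],"gripper":[1,1,1,1,1]}'
python3 -m jog '{"linear":[[0,0,0],[0,0,0],[0,0,0],[0,0,0],[0,0,0]],"rot":[[0,0,6.6],[0,0,6.6],[0,0,6.6],[0,0,6.6],[0,0,6.6]],"gripper":[1,1,1,1,1]}'
python3 -m jog '{"linear":[[0,0,0],[0,0,0],[0,0,0],[0,0,0]],"rot":[[0,0,6.5],[0,0,6.5],[0,0,0],[0,0,0]],"gripper":[1,1,1,1]}'
cat >> h.py <<'E'
from scipy.spatial.transform import Rotation as Ro
def to(x,y,z,fy):
    s=manip.observe();R=Ro.from_euler("xyz",s["tool_rot"]).as_matrix();p=s["ee_pos"]
    az=np.degrees(np.arctan2(R[1,1],R[0,1]));e=(fy-az+90)%180-90
    print("t",round(s["time"],2),"pos",p.round(4),"az",az.round(2),"tilt",R[:,2].round(4),"q",np.degrees(s["joints"]).round(1),"F",s["wrist_force"].round(1),"M",s["torque"].round(2),"w",round(s["grip_width"],4),"g",s["grasp_force"])
    print("tool shift",(R.T@(np.array([x,y,z])-p)).round(4),"rotz",(-e).round(2))
E
python3 -c "
from h import *
to(.5785,.074,.097,-14)"
```

```text
time: 1.77
ee_pos: [0.5789, 0.0744, 0.2306]
tool_rot: [-3.141, -0.001, 2.124]
wrist_force: [0.1, 0.1, 0.4]
grip_width: 0.0853
grasp_force: 0.0
time: 2.18
ee_pos: [0.5789, 0.0745, 0.2307]
tool_rot: [-3.141, 0.0, 1.548]
wrist_force: [-0.3, -0.9, 0.1]
grip_width: 0.0854
grasp_force: 0.0
time: 2.52
ee_pos: [0.5789, 0.0745, 0.2308]
tool_rot: [-3.141, 0.0, 1.33]
wrist_force: [0.3, 0.9, -0.3]
grip_width: 0.0853
grasp_force: 0.0
t 2.52 pos [0.5789 0.0745 0.2308] az -13.78 tilt [-8.e-04 -0.e+00 -1.e+00] q [ 3.7 12.6 69.8  0.  97.7 17.5] F [ 0.3  0.9 -0.3] M [-0.01 -0.03 -0.  ] w 0.0853 g 0.0
tool shift [-0.0006 -0.0002  0.1338] rotz 0.22
```

```bash
python3 -m jog '{"linear":[[0,0,0.03],[0,0,0.03],[0,0,0.03],[0,0,0.03],[0,0,0.0138]],"rot":[[0,0,0],[0,0,0],[0,0,0],[0,0,0],[0,0,0]],"gripper":[1,1,1,1,1]}'
python3 -m jog '{"linear":[[0,0,0],[0,0,0],[0,0,0],[0,0,0],[0,0,0]],"rot":[[0,0,0],[0,0,0],[0,0,0],[0,0,0],[0,0,0]],"gripper":[0.7,0.6,0.5,0.4,0.4]}' 25
python3 -m jog '{"linear":[[0,0,0],[0,0,0],[0,0,0],[0,0,0],[0,0,0]],"rot":[[0,0,0],[0,0,0],[0,0,0],[0,0,0],[0,0,0]],"gripper":[0.4,0.4,0.4,0.4,0.4]}' 25
python3 -c "
from h import *
to(.5785,.074,.097,-14);shot('scene','s1.png')"
```

```text
time: 2.93
ee_pos: [0.5769, 0.0744, 0.0927]
tool_rot: [-3.135, 0.002, 1.331]
wrist_force: [-0.1, 0.2, -0.6]
grip_width: 0.0856
grasp_force: 0.0
time: 3.35
ee_pos: [0.5802, 0.0746, 0.0997]
tool_rot: [3.138, -0.001, 1.328]
wrist_force: [0.0, -0.3, 4.1]
grip_width: 0.0456
grasp_force: 27.6
time: 3.77
ee_pos: [0.5802, 0.0747, 0.0997]
tool_rot: [3.138, -0.001, 1.327]
wrist_force: [-0.4, 0.6, 6.3]
grip_width: 0.0456
grasp_force: 27.9
t 3.77 pos [0.5802 0.0747 0.0997] az -13.95 tilt [ 3.9e-03  3.0e-04 -1.0e+00] q [ 3.7 16.9 79.9  0.  83.  17.7] F [-0.4  0.6  6.3] M [ 0.07 -0.04  0.07] w 0.0456 g 27.877016365528107
tool shift [-0.001  -0.0015  0.0027] rotz 0.05
```

```bash
python3 -m jog '{"linear":[[0,0,-0.0025],[0,0,0],[0,0,0]],"rot":[[0,0,0],[0,0,0],[0,0,0]],"gripper":[0.4,0.4,0.4]}' 50
python3 -c "
from h import *
to(.5785,.074,.097,-14)"
python3 -m jog '{"linear":[[0,0,0],[0,0,0],[0,0,0],[0,0,0],[0,0,0]],"rot":[[0,0,-3],[0,0,-3],[0,0,-3],[0,0,-3],[0,0,0]],"gripper":[0.4,0.4,0.4,0.4,0.4]}'
python3 -c "
from h import *
to(.5785,.074,.097,-14)"
```

```text
time: 4.07
ee_pos: [0.5789, 0.0746, 0.0999]
tool_rot: [-3.141, -0.0, 1.327]
wrist_force: [-0.3, 0.7, 1.0]
grip_width: 0.0451
grasp_force: 52.5
t 4.07 pos [0.5789 0.0746 0.0999] az -13.96 tilt [-3.e-04  1.e-04 -1.e+00] q [ 3.7 16.9 79.9  0.  83.3 17.7] F [-0.3  0.7  1. ] M [0.05 0.1  0.06] w 0.0451 g 52.53590941429138
tool shift [-0.0007 -0.0003  0.0029] rotz 0.04
time: 4.48
ee_pos: [0.579, 0.0745, 0.0999]
tool_rot: [-3.141, -0.0, 1.538]
wrist_force: [-0.7, 0.5, 0.3]
grip_width: 0.0455
grasp_force: 52.3
t 4.48 pos [0.579  0.0745 0.0999] az -1.87 tilt [-3.e-04  1.e-04 -1.e+00] q [ 3.7 16.9 79.9  0.  83.3  5.6] F [-0.7  0.5  0.3] M [0.06 0.05 0.03] w 0.0455 g 52.281991839408875
tool shift [-0.0005 -0.0005  0.0029] rotz 12.13
```

View pics/s1.png

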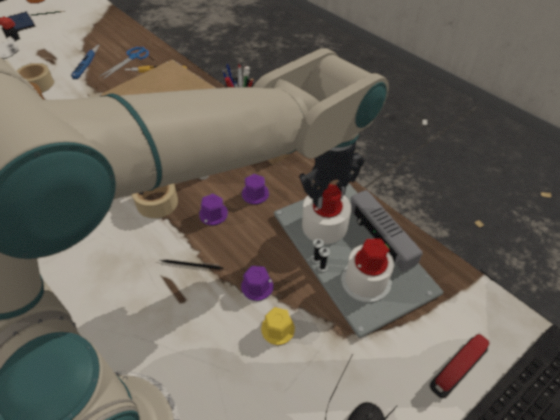

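The gripper sits on nut A at about (330,205). 12° counter-clockwise was free, though that is still within the end play, so I go slightly further and then try the other way.

```bash
python3 -m jog '{"linear":[[0,0,0],[0,0,0],[0,0,0],[0,0,0]],"rot":[[0,0,-3],[0,0,-3],[0,0,-3],[0,0,0]],"gripper":[0.4,0.4,0.4,0.4]}'
python3 -c "
from h import *
to(.5785,.074,.097,-14);shot('scene','s2.png')"
python3 -m jog '{"linear":[[0,0,0],[0,0,0],[0,0,0],[0,0,0],[0,0,0]],"rot":[[0,0,-0],[0,0,4.5],[0,0,5.5],[0,0,5.5],[0,0,5.5]],"gripper":[0.4,0.4,0.4,0.4,0.4]}'
python3 -c "
from h import *
to(.5785,.074,.097,-14)"
python3 -m jog '{"linear":[[0,0,0],[0,0,0],[0,0,0],[0,0,0],[0,0,0]],"rot":[[0,0,3],[0,0,3],[0,0,3],[0,0,3],[0,0,0]],"gripper":[0.4,0.4,0.4,0.4,0.4]}'
python3 -c "
from h import *
to(.5785,.074,.097,-14);a=shot('scene','s3.png');b=cv2.imread('pics/s2.png');c=cv2.imread('pics/s1.png')
cv2.imwrite('pics/c3.png',np.hstack([cv2.resize(i[165:245,300:355],None,fx=4.7,fy=4.7,interpolation=2) for i in(c,b,a)]))"
```

```text
time: 4.82
ee_pos: [0.5792, 0.0747, 0.1003]
tool_rot: [3.141, -0.0, 1.694]
wrist_force: [-0.4, 0.9, 1.8]
grip_width: 0.0454
grasp_force: 52.5
t 4.82 pos [0.5792 0.0747 0.1003] az 7.06 tilt [ 4.e-04  4.e-04 -1.e+00] q [ 3.7 16.9 79.9  0.  83.3 -3.3] F [-0.4  0.9  1.8] M [0.16 0.12 0.02] w 0.0454 g 52.4739146232605
tool shift [-0.0006 -0.0008  0.0033] rotz 21.06
time: 5.28
ee_pos: [0.579, 0.0745, 0.0999]
tool_rot: [-3.141, 0.0, 1.32]
wrist_force: [0.3, 1.1, 0.3]
grip_width: 0.0452
grasp_force: 52.3
t 5.28 pos [0.579  0.0745 0.0999] az -14.35 tilt [-1.e-04  0.e+00 -1.e+00] q [ 3.7 16.9 79.9  0.  83.3 18.1] F [0.3 1.1 0.3] M [ 0.1  -0.11  0.03] w 0.0452 g 52.34303176403046
tool shift [-0.0006 -0.0004  0.0029] rotz -0.35
time: 5.7
ee_pos: [0.5792, 0.0749, 0.0999]
tool_rot: [3.141, -0.001, 1.114]
wrist_force: [1.1, 2.2, 0.1]
grip_width: 0.0453
grasp_force: 52.2
t 5.7 pos [0.5792 0.0749 0.0999] az -26.15 tilt [ 6.e-04  5.e-04 -1.e+00] q [ 3.7 16.9 79.9  0.  83.2 29.9] F [1.1 2.2 0.1] M [ 0.2  -0.26 -0.11] w 0.0453 g 52.193366289138794
tool shift [-0.0011 -0.0003  0.0029] rotz -12.15
```

View pics/c3.png

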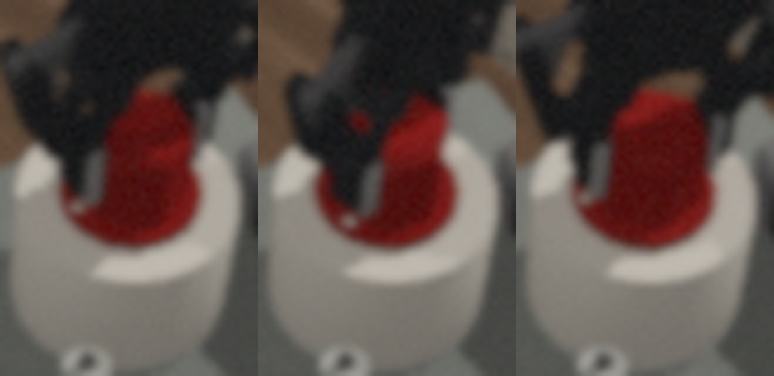

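The dot follows the gripper both ways: left panel is the start, middle +21° counter-clockwise, right -12°. Counter-clockwise the tool was lifted 0.4 mm with an upward force, and clockwise the torque grew. So counter-clockwise looks like the loosening way. I go on with it and check.

```bash
python3 -m jog '{"linear":[[0,0,0],[0,0,0],[0,0,0],[0,0,0],[0,0,0]],"rot":[[0,0,-5],[0,0,-7],[0,0,-7],[0,0,-7],[0,0,-7]],"gripper":[0.4,0.4,0.4,0.4,0.4]}'
python3 -m jog '{"linear":[[0,0,-0.0003],[0,0,-0.0005],[0,0,-0.0005],[0,0,0]],"rot":[[0,0,-5],[0,0,-5],[0,0,-5],[0,0,0]],"gripper":[0.4,0.4,0.4,0.4]}'
python3 -c "
from h import *
to(.5785,.074,.097,-14)"
```

```text
time: 6.17
ee_pos: [0.5793, 0.0746, 0.1002]
tool_rot: [3.141, -0.0, 1.7]
wrist_force: [1.2, 2.7, 2.0]
grip_width: 0.0452
grasp_force: 52.5
time: 6.5
ee_pos: [0.5792, 0.0745, 0.102]
tool_rot: [3.141, 0.0, 1.959]
wrist_force: [-2.3, 0.9, 3.4]
grip_width: 0.0453
grasp_force: 52.7
t 6.5 pos [0.5792 0.0745 0.102 ] az 22.24 tilt [ 6.e-04  1.e-04 -1.e+00] q [  3.7  16.8  79.8   0.   83.4 -18.5] F [-2.3  0.9  3.4] M [0.15 0.28 0.  ] w 0.0453 g 52.72224247455597
tool shift [-0.0002 -0.0009  0.005 ] rotz 36.24
```

Confirmed: counter-clockwise climbs freely. I unscrew about 90° more while following the climb.

```bash
python3 -m jog '{"linear":[[0,0,-0.0009],[0,0,-0.0006],[0,0,-0.0006],[0,0,-0.0006],[0,0,-0.0006]],"rot":[[0,0,-6],[0,0,-6],[0,0,-6],[0,0,-6],[0,0,-6]],"gripper":[0.4,0.4,0.4,0.4,0.4]}'
python3 -m jog '{"linear":[[0,0,-0.0006],[0,0,-0.0006],[0,0,-0.0006],[0,0,-0.0006],[0,0,-0.0006]],"rot":[[0,0,-6],[0,0,-6],[0,0,-6],[0,0,-6],[0,0,-6]],"gripper":[0.4,0.4,0.4,0.4,0.4]}'
python3 -m jog '{"linear":[[0,0,-0.0006],[0,0,-0.0006],[0,0,-0.0006],[0,0,-0.0006],[0,0,-0.0006]],"rot":[[0,0,-6],[0,0,-6],[0,0,-6],[0,0,-6],[0,0,-6]],"gripper":[0.4,0.4,0.4,0.4,0.4]}'
python3 -c "
from h import *
to(.5785,.074,.097,-14)"
```

```text
time: 6.92
ee_pos: [0.5792, 0.0749, 0.1048]
tool_rot: [3.141, -0.0, 2.481]
wrist_force: [0.8, 3.1, 1.7]
grip_width: 0.0448
grasp_force: 52.4
time: 7.33
ee_pos: [0.5792, 0.0748, 0.1078]
tool_rot: [3.141, 0.0, 3.005]
wrist_force: [0.7, 2.7, 2.6]
grip_width: 0.045
grasp_force: 52.4
time: 7.75
ee_pos: [0.5792, 0.0749, 0.1107]
tool_rot: [3.141, 0.001, -2.754]
wrist_force: [0.4, 3.1, 2.3]
grip_width: 0.0454
grasp_force: 52.4
t 7.75 pos [0.5792 0.0749 0.1107] az 112.18 tilt [ 4.e-04  9.e-04 -1.e+00] q [   3.7   16.3   79.3    0.    84.4 -108.5] F [0.4 3.1 2.3] M [ 0.58 -0.06 -0.14] w 0.0454 g 52.39871084690094
tool shift [ 0.001  -0.0006  0.0137] rotz -53.82
```

```bash
python3 -m jog '{"linear":[[0,0,-0.0006],[0,0,-0.001],[0,0,-0.002],[0,0,-0.002],[0,0,0]],"rot":[[0,0,-4],[0,0,0],[0,0,0],[0,0,0],[0,0,0]],"gripper":[0.4,0.4,0.4,0.4,0.4]}'
python3 -c "
from h import *
to(.5785,.074,.097,-14);shot('scene','s5.png')"
```

```text
time: 8.17
ee_pos: [0.5791, 0.0743, 0.1163]
tool_rot: [-3.141, -0.0, -2.69]
wrist_force: [0.3, -0.2, -1.3]
grip_width: 0.0454
grasp_force: 52.2
t 8.17 pos [0.5791 0.0743 0.1163] az 115.9 tilt [-1.e-04 -3.e-04 -1.e+00] q [   3.7   16.    78.9   -0.    85.  -112.2] F [ 0.3 -0.2 -1.3] M [-0.03 -0.02  0.04] w 0.0454 g 52.22001314163208
tool shift [0.0006 0.     0.0193] rotz -50.1
```

```bash
python3 -m jog '{"linear":[[0,0,-0.01],[0,0,-0.015],[0,0,-0.02],[0,0,-0.025],[0,0,-0.025]],"rot":[[0,0,0],[0,0,0],[0,0,0],[0,0,0],[0,0,0]],"gripper":[0.4,0.4,0.4,0.4,0.4]}'
python3 -m jog '{"linear":[[0,0,-0.02],[0,0,-0.015],[0,0,0],[0,0,0],[0,0,0]],"rot":[[0,0,0],[0,0,0],[0,0,0],[0,0,0],[0,0,0]],"gripper":[0.4,0.4,0.4,0.4,0.4]}'
python3 -c "
from h import *
to(.5785,.074,.097,-14);shot('scene','s6.png')"
```

```text
time: 8.63
ee_pos: [0.5787, 0.0744, 0.2125]
tool_rot: [3.141, -0.001, -2.688]
wrist_force: [0.4, -0.3, -0.7]
grip_width: 0.0451
grasp_force: 52.1
time: 9.05
ee_pos: [0.5787, 0.0745, 0.2449]
tool_rot: [3.141, -0.002, -2.688]
wrist_force: [0.1, 0.3, -1.9]
grip_width: 0.045
grasp_force: 52.1
t 9.05 pos [0.5787 0.0745 0.2449] az 116.01 tilt [-2.e-03 -1.e-04 -1.e+00] q [   3.7   12.4   68.4    0.    99.3 -112.3] F [ 0.1  0.3 -1.9] M [ 0.    0.02 -0.05] w 0.045 g 52.12355196475983
tool shift [ 1.000e-04 -5.000e-04  1.479e-01] rotz -49.99
```

View pics/s6.png

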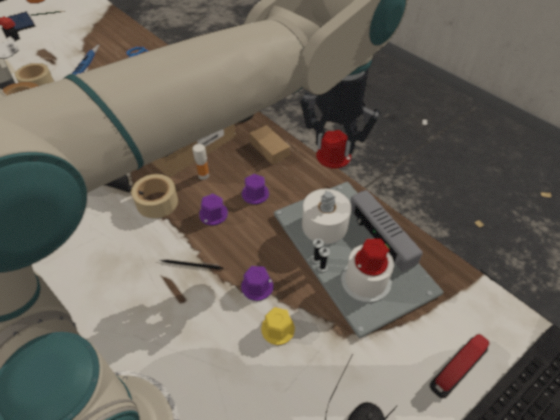

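The nut hangs in the gripper at (334,148), with the bare spindle on the big roll at (327,203). The other nut at (373,256), the glue stick at (200,160) and the carton at (268,144) have not moved.

```bash
python3 -c "
from workcell import manip
print(manip.finish_job())"
```

```text
the job is handed in; nothing more can be done
None
```

The red nut on the bigger roll loosened counter-clockwise; I unscrewed it, lifted it off and handed the job in with it still gripped about 145 mm above the roll, leaving the other nut, glue stick and carton untouched.

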